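# Hang the desk caddy on the rail and slide it to the tape

## Task

Take the empty pen caddy that has a hook and hang it on the upper bar of the desk rail, cup towards the robot, first hooking it on at least 10 cm to one side of the white tape band. Then slide it along the bar, keeping it hooked, until it is centred over the tape, and let it hang there. Leave the plain pen pot, the one without a hook, where it stands.

Things in the scene. Friction and masses are not known exactly. Their poses are not given: they have to be found in the camera images.
- caddy_grip (a point): White plastic pen caddy with hook, 0.18 kg, upright; point in its top grip block (x 14, y 40, z 40 mm), 18 mm under its top, 142 mm above its underside. y runs along the slot for the bar, x to the hook's free lip. Slot open below, 28 mm wide (x -14..14), its roof 28 mm below the point; lip ends 58 mm below at x 28. Back plate at x -14 down to the bottom; cup x -64..-14, y 70 wide, 80 mm tall.
- rail_mid (a point): Middle of the upper bar of a fixed dark steel stand, on its centre line, 212 mm above the desk. Bar 16 mm round; y along it, x away from the robot, z up. Posts at y -210 and 210 mm, no higher. A thin bar 94 mm below, front faces flush, backs up the hung caddy. Hung, the caddy's point is 36 mm above this line and within 10 mm in x; its lip clears the bar from 66 mm.
- mark (a point): White paper tape band round the dark upper bar, 12 mm wide, flush, anywhere up to 120 mm left or right of the bar's middle. The point is on the bar's centre line at the middle of the band; same axes as the rail. The caddy slides over it freely.
- pot_center (a point): Plain white pen pot of the same set, without hook or grip block, holding pens: cup 50 x 70 x 80 mm with a flat back plate 120 mm tall. The point is at its middle, 40 mm above the desk. To be left alone.
Things that resemble listed ones, but are neither listed nor needed, are in the scene too. Leave any turquoise or yellow look-alike of the part that bears caddy_grip alone.

How it is judged:
By the outcome, as a careful person would: the job done as asked, in the order asked, and still so for the second after the job is handed in, with the robot touching nothing.
It also fails if it takes over 45 s, if anything falls off the work surface, if the arm or the gripper's body presses on something with over 40 N, if the wrist force passes 120 N, or if a joint passes its speed limit or range.

## Robot

A 7-joint arm with a two-finger parallel gripper is mounted at the origin on the work surface. World frame = base frame: x ahead of the robot, y to its left, z up, the work surface at z = 0. Lengths are in m, angles in degrees, forces in N, time in s.
With the tool pointing down it reaches from about 0.425 to 0.875 m from the base axis. Payload 4.7 kg.
Tool frame: the origin (TCP) lies at the very end of the fingers, on their centre line; the grasp point (between the pads) lies env.hold_point_z behind it (env.hold_point_z is the distance from the TCP to the grasp point, in m); z points along the fingers, y is the line along which they close (so a half turn about z gives the same grasp; the last joint's range is limited). The gripper opens to 87 mm and grips with 3 to 60 N. Pads are 19 mm wide; open, the fingers measure 117 mm over their backs; the gripper's body (75 mm by 190 mm) begins 51 mm behind the grasp point.
Start: joints at [-64.166, 18.392, -4.016, 83.108, 1.295, 78.541, -3.26], TCP at [0.275, 0.589, 0.223] pointing down, gripper open.
Joint ranges: [-163.93, 163.93], [-17.29, 119.83], [-79.2, 71.16], [3.27, 140.29], [-89.18, 269.18], [5.43, 117.66], [-154.24, 154.24]. Speed limits (degrees/s): [147.25, 147.25, 180, 180, 180, 180, 180].

## Interface

Orientations are given as [roll, pitch, yaw] about the fixed x, y, z axes, in that order (R = Rz(yaw) Ry(pitch) Rx(roll)).
In Python, from cell import env gives the robot as it stands.
- The arm moves only by the shell command python3 -m jog 'ROWS' [FORCE]. ROWS is JSON, a list of rows, each an object with "dp": the shift along the tool's x, y, z in cm, a list of three; "twist": the turn about the tool's z in degrees; "fingers": the opening, from 0 (shut) to 1 (fully open). A call has 1 to 8 rows; each row is the pose to reach, as a shift and turn from the pose commanded when the call began, along the tool's axes at that moment; what a row does not reach only later rows make up. A row lasts 1/8 s, in which the tool goes at most 62.5 mm and 10.7 degrees, less where a joint would pass 70% of its speed; a pose out of reach is approached as far as the arm can. A call with a gripper value outside its range is refused whole. The fingers move at their own pace and stop on an object; FORCE is the grip in N (left out, the last holds). Time passes only in rows, so rows that repeat a pose let the fingers close. It gives the time, the measured TCP pose, the force, the opening and the grip force at its end, in the units of the state.
- env.get_obs(): the state, without advancing time (a new reading comes with each control period).
- env.read_camera(name): name is "scene" or "top"; returns a dict with "pixels" (384x512x3 uint8, blue, green, red), "depth" (384x512 float32, m along the optical axis (not along the pixel's ray), 0 where there is no reading), "fx", "fy", "cx", "cy" (pixels), "rvec" (rotation vector, rad) and "tvec" (3), from world to camera coordinates, as OpenCV has them. Camera axes: x right, y down, z forward; pixel columns grow to the right and rows downward; lengths in m; the calibration is good to about 2 mm. A picture is of the moment at which its call begins.
- env.sign_off(): hands the job in; it is judged then, once.
The state is a dict: "time_s": time; "qpos": joint angles; "joint_velocities": joint speeds; "effort": joint torques, N m; "tool_pos": TCP position; "tool_rot": TCP orientation; "force": force on the tool from outside, world axes, zero at the start; "wrist_torque": the same for the moment, N m; "grip_width": finger opening in m; "grasp_force": force on a finger pad.
Only numpy, scipy, OpenCV 4.12 (cv2) and the standard library are available. Lean on these libraries where they do the work, as an engineer would, in place of code of your own. Each camera call takes 0.05 s, during which the arm holds its last target. There are 200 camera calls.

## Working session

There is one attempt and no reset: what is moved stays moved. The work goes in short steps, Python scripts to look and compute and a shell command to move; the robot and the scene stay as the last step left them, time stands still between calls to the robot, and variables do not carry over. Pictures are saved under pics/ and viewed, at most 10 in all, crops included, and the job is handed in when it is done.

```bash
mkdir -p pics; cat > h.py <<'E'
import numpy as np, cv2
from cell import env
def cam(n):
    c=env.read_camera(n); np.savez(f'{n}.npz',**c); return c
def load(n): return dict(np.load(f'{n}.npz'))
def cloud(c):
    d=c['depth']; v,u=np.mgrid[:d.shape[0],:d.shape[1]]
    P=np.stack([(u-c['cx'])/c['fx']*d,(v-c['cy'])/c['fy']*d,d],-1)
    R=cv2.Rodrigues(c['rvec'])[0]; P=(P-c['tvec'].ravel())@R
    P[d==0]=np.nan; return P
def ray(c,u,v,z):
    R=cv2.Rodrigues(c['rvec'])[0]; o=-R.T@c['tvec'].ravel()
    r=R.T@np.array([(u-c['cx'])/c['fx'],(v-c['cy'])/c['fy'],1]); return o+r*(z-o[2])/r[2]
E
python3 - <<'E'
from h import *
for n in('scene','top'):
    c=cam(n); cv2.imwrite(f'pics/{n}0.png',cv2.resize(c['pixels'],(800,600),interpolation=cv2.INTER_CUBIC))
o=env.get_obs(); print(o['tool_pos'],o['tool_rot'],env.hold_point_z,o['time_s'])
E
```

```text
[0.27482025 0.5885143  0.22153947] [-1.79900916e+02  6.90058662e-03  1.54974975e+02] 0.0187 0.1
```

View pics/scene0.png

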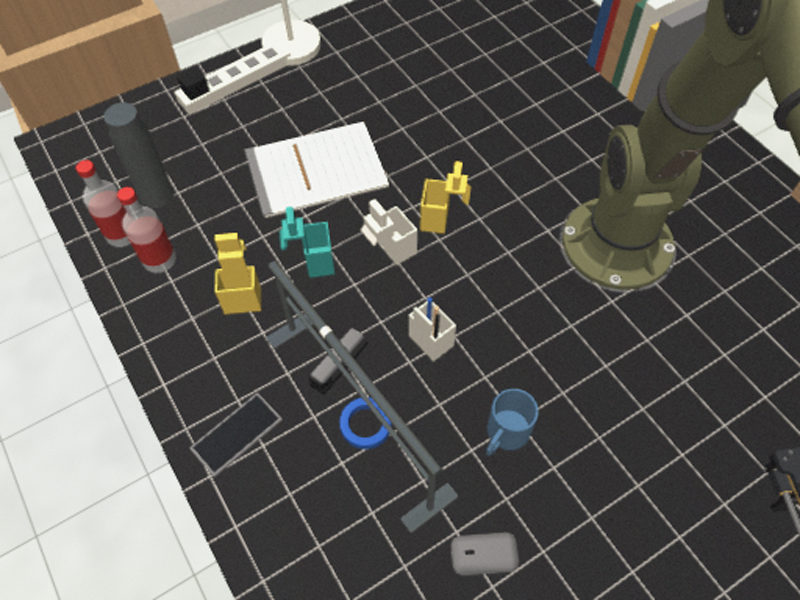

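View pics/top0.png

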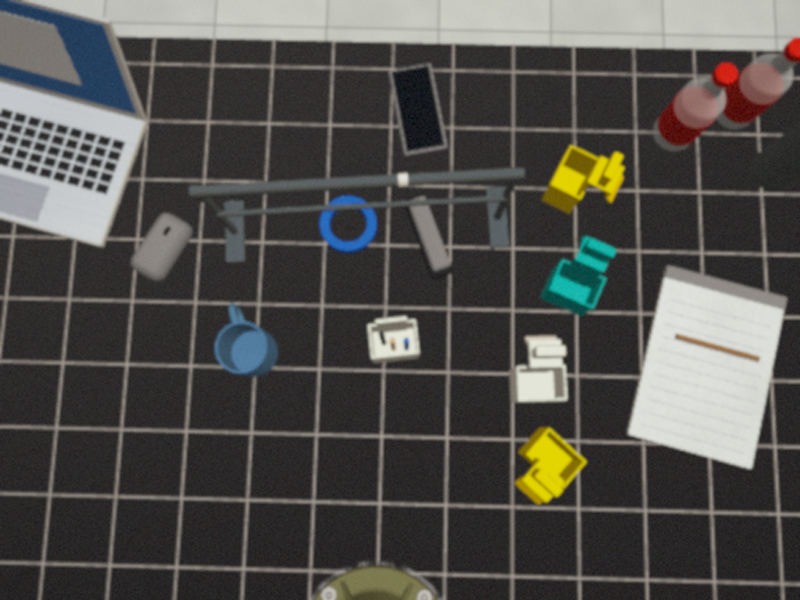

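The top view (800x600 scale) shows the white hooked caddy at about (541,367), with its hook away from the robot. The pot with pens is at (393,338). The upper bar runs (192,190) to (523,173), with the tape at (403,180).

```bash
python3 - <<'E'
from h import *
s=512/800
t=load('top'); P=cloud(t); 
# caddy
u0,u1,v0,v1=[int(a*s) for a in(505,580,325,410)]
Q=P[v0:v1,u0:u1]; px=t['pixels'][v0:v1,u0:u1].astype(int)
w=(px.min(-1)>120)
for lo,hi in((.15,.17),(.13,.15),(.07,.09)):
    m=w&(Q[...,2]>lo)&(Q[...,2]<hi)
    pts=Q[m]; 
    if len(pts)<4: print(lo,len(pts)); continue
    r=cv2.minAreaRect((pts[:,:2]*1000).astype(np.float32)); print(lo,len(pts),pts.mean(0),r)
# bar
B=P[100:130,115:345]; z=B[...,2]; m=(z>.19)&(z<.235); pts=B[m]
print(len(pts),pts.min(0),pts.max(0)); 
l=cv2.fitLine((pts[:,:2]).astype(np.float32),cv2.DIST_HUBER,0,.01,.01).ravel(); print(l, np.degrees(np.arctan2(l[1],l[0])),np.median(pts[:,2]))
i=np.argsort(pts[:,1]);print(pts[i[:5]].mean(0),pts[i[-5:]].mean(0))
print('pix tape',ray(t,403*s,180*s,.220),ray(t,192*s,190*s,.22),ray(t,523*s,173*s,.22))
px=t['pixels'][100:130,240:275].min(-1); vv,uu=np.where(px>150); print('tape px',uu.mean()+240,vv.mean()+100,ray(t,uu.mean()+240,vv.mean()+100,.22))
print('pot',ray(t,393*s,338*s,.08))
sc=load('scene');
c=lambda I,a,b,c_,d,k:cv2.resize(I[int(b*s):int(d*s),int(a*s):int(c_*s)],None,fx=k,fy=k,interpolation=cv2.INTER_CUBIC)
a=c(t['pixels'],500,310,620,420,5);b=c(sc['pixels'],350,180,480,280,5)
H=max(a.shape[0],b.shape[0]);im=np.zeros((H,a.shape[1]+b.shape[1],3),np.uint8);im[:a.shape[0],:a.shape[1]]=a;im[:b.shape[0],a.shape[1]:]=b
cv2.imwrite('pics/crop.png',im);print(im.shape)
E
```

```text
0.15 129 [ 0.42034628 -0.22809936  0.15865454] ((420.4100341796875, -228.06466674804688), (13.828861236572266, 39.0751838684082), 5.796189785003662)
0.13 19 [ 0.41761724 -0.22057824  0.14298594] ((414.6987609863281, -225.64210510253906), (37.935997009277344, 11.42210578918457), 73.43753051757812)
0.07 175 [ 0.38404771 -0.23119844  0.07907404] ((403.0850830078125, -229.68649291992188), (92.0644302368164, 70.26538848876953), 2.101606607437134)
1701 [ 0.60559345 -0.18385295  0.1907075 ] [0.65423761 0.25514557 0.22422433]
[ 0.08190348 -0.99664026  0.627049    0.06751125] -85.30201 0.21790812450411362
[ 0.64748034 -0.18349244  0.21712148] [0.61314485 0.25421027 0.21840944]
pix tape [ 0.6337717 -0.0255821  0.22     ] [0.61358425 0.24992229 0.22      ] [ 0.64706028 -0.18247857  0.22      ]
tape px 257.3953488372093 113.90697674418604 [ 0.63649789 -0.02443783  0.22      ]
pot [ 0.44131744 -0.0149842   0.08      ]
(350, 795, 3)
```

View pics/crop.png

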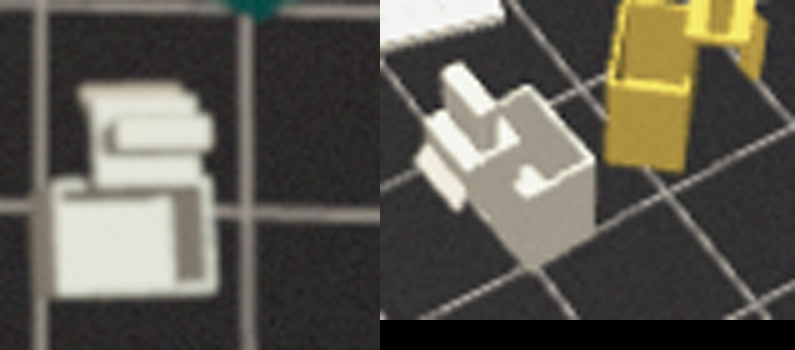

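The crop shows the grip block clearly, with the hook lip to +x, and the block's long axis nearly parallel to the bar. The measured block is 39x14 mm with its top at 0.159 m, which matches the given size. I'll plan the moves from this.

```bash
cat >> h.py <<'E'
from scipy.spatial.transform import Rotation as Ro
def go(*wps):
    "wps: (x,y,z,yaw) TCP -> print dp cm, twist from the current pose"
    o=env.get_obs(); R=Ro.from_euler('xyz',o['tool_rot'],degrees=True)
    for w in wps:
        d=R.inv().apply(np.array(w[:3])-o['tool_pos'])*100
        tw=-((w[3]-o['tool_rot'][2]+180)%360-180); print(np.round(d,2),round(tw,1))
E
python3 - <<'E'
from h import *
t=load('top'); s=load('scene'); z=.212
R=cv2.Rodrigues(t['rvec'])[0]; print('cam',-R.T@t['tvec'].ravel())
print('tape top',ray(t,257.4,113.9,z)); 
k=512/800
print('ends top',ray(t,192*k,190.5*k,z),ray(t,523*k,173.5*k,z))
print('ends scene',ray(s,272*k,266*k,z),ray(s,437*k,470*k,z),'tape scene',ray(s,326*k,331*k,z))
px=s['pixels'][200:222,198:222].min(-1); vv,uu=np.where(px>150); print('tape scene',len(uu),ray(s,uu.mean()+198,vv.mean()+200,z))
# bar pixels in top: mask by z
P=cloud(t); B=P[100:130,115:345]; m=(B[...,2]>.2)&(B[...,2]<.235)
vv,uu=np.where(m); q=np.array([ray(t,u+115,v+100,z) for u,v in zip(uu,vv)])
f=np.polyfit(q[:,1],q[:,0],1); print('x=',f,np.degrees(np.arctan(-f[0])))
# yellow/tall near caddy
n=P[(P[...,2]>.1)&(P[...,2]<.2)&(abs(P[...,0]-.42)<.15)&(abs(P[...,1]+.228)<.12)]
print(np.unique(np.round(n/.02)*.02,axis=0).shape, n[n[:,0]<.38].max(0) if (n[:,0]<.38).any() else None, n[n[:,0]>.45].min(0))
go((.52,.18,.25,110),(.42,-.228,.22,94))
E
```

```text
cam [ 0.32156738 -0.04041872  1.1503164 ]
tape top [ 0.63922126 -0.02430961  0.212     ]
ends top [0.61541173 0.25237041 0.212     ] [ 0.64917075 -0.18370033  0.212     ]
ends scene [ 0.65318608 -0.17963706  0.212     ] [0.61406006 0.25256701 0.212     ] tape scene [ 0.63744667 -0.02537429  0.212     ]
tape scene 35 [ 0.63868483 -0.02807694  0.212     ]
x= [-0.08109217  0.63453748] 4.636094742445936
(39, 3) [ 0.27511169 -0.21798776  0.12080847] [ 0.53806695 -0.31938295  0.10065851]
[-39.5  -26.65  -2.8 ] 45.0
[-47.69 -67.84   0.28] 61.0
```

```bash
python3 -m jog '[{"dp":[-39.5,-26.65,-2.8],"twist":45,"fingers":1},{"dp":[-39.5,-26.65,-2.8],"twist":45,"fingers":0.55},{"dp":[-39.5,-26.65,-2.8],"twist":45,"fingers":0.55},{"dp":[-39.5,-26.65,-2.8],"twist":45,"fingers":0.55},{"dp":[-39.5,-26.65,-2.8],"twist":45,"fingers":0.55},{"dp":[-39.5,-26.65,-2.8],"twist":45,"fingers":0.55},{"dp":[-39.5,-26.65,-2.8],"twist":45,"fingers":0.55},{"dp":[-39.5,-26.65,-2.8],"twist":45,"fingers":0.55}]'; python3 -c "
from h import *
go((.42,-.228,.21,94))"
```

```text
time_s: 1.1
tool_pos: [0.5214, 0.1766, 0.2506]
tool_rot: [180.0, 0.0, 109.8]
force: [0.2, 0.0, -0.4]
grip_width: 0.0477
grasp_force: 0.0
[-34.65 -23.22   4.09] 15.8
```

```bash
python3 -m jog '[{"dp":[-34.65,-23.2,4.1],"twist":15.8,"fingers":0.55},{"dp":[-34.65,-23.2,4.1],"twist":15.8,"fingers":0.55},{"dp":[-34.65,-23.2,4.1],"twist":15.8,"fingers":0.55},{"dp":[-34.65,-23.2,4.1],"twist":15.8,"fingers":0.55},{"dp":[-34.65,-23.2,4.1],"twist":15.8,"fingers":0.55},{"dp":[-34.65,-23.2,4.1],"twist":15.8,"fingers":0.55},{"dp":[-34.65,-23.2,4.1],"twist":15.8,"fingers":0.55},{"dp":[-34.65,-23.2,4.1],"twist":15.8,"fingers":0.55}]'; python3 -c "
from h import *
go((.42,-.228,.16,94),(.42,-.228,.127,94))
c=cam('scene');cv2.imwrite('pics/s1.png',cv2.resize(c['pixels'][90:210,180:340],(800,600)))"
```

```text
time_s: 2.1
tool_pos: [0.4185, -0.2281, 0.2092]
tool_rot: [-180.0, 0.0, 93.7]
force: [0.1, 0.9, -0.8]
grip_width: 0.0477
grasp_force: 0.0
[0.   0.15 4.92] -0.3
[0.01 0.15 8.22] -0.3
```

View pics/s1.png

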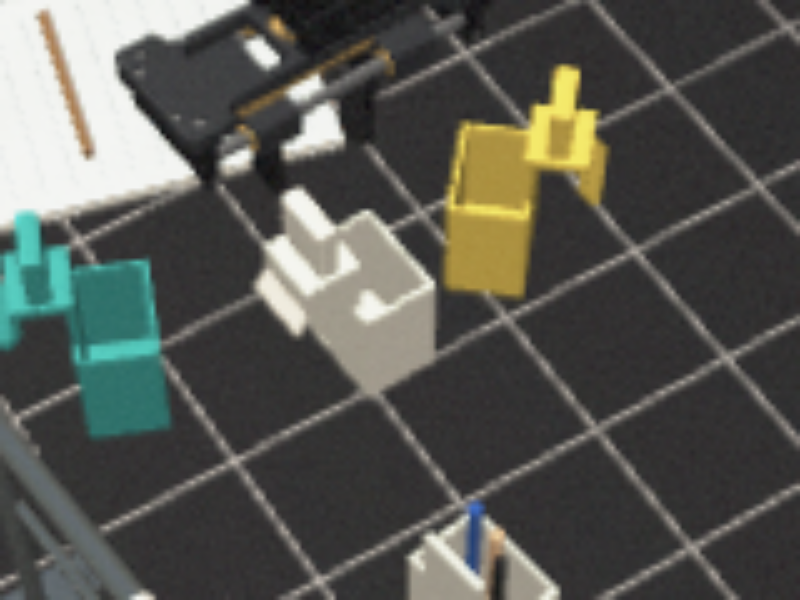

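The gripper is straddling above the white block (block top at about (305,205) in the crop) and is clear of its neighbours. I'll descend and grip.

```bash
python3 -m jog '[{"dp":[0,0.15,3.5],"twist":0,"fingers":0.55},{"dp":[0,0.15,6.0],"twist":0,"fingers":0.55},{"dp":[0,0.15,8.1],"twist":0,"fingers":0.55},{"dp":[0,0.15,8.1],"twist":0,"fingers":0.55},{"dp":[0,0.15,8.1],"twist":0,"fingers":0.1},{"dp":[0,0.15,8.1],"twist":0,"fingers":0},{"dp":[0,0.15,8.1],"twist":0,"fingers":0},{"dp":[0,0.15,8.1],"twist":0,"fingers":0}]' 30
python3 -m jog '[{"dp":[0,0,0],"twist":0,"fingers":0},{"dp":[0,0,0],"twist":0,"fingers":0},{"dp":[0,0,-1],"twist":0,"fingers":0},{"dp":[0,0,-3],"twist":0,"fingers":0},{"dp":[0,0,-6],"twist":0,"fingers":0},{"dp":[0,0,-6],"twist":0,"fingers":0}]' 
python3 -c "
from h import *
c=cam('scene');cv2.imwrite('pics/s2.png',cv2.resize(c['pixels'][60:210,180:380],(800,600)))"
```

```text
time_s: 3.15
tool_pos: [0.4222, -0.2244, 0.1289]
tool_rot: [180.0, -0.0, 94.2]
force: [0.5, 0.1, 0.8]
grip_width: 0.0153
grasp_force: 0.0
time_s: 3.9
tool_pos: [0.4235, -0.225, 0.1905]
tool_rot: [179.7, 0.1, 94.2]
force: [-0.3, 0.5, -1.8]
grip_width: 0.0135
grasp_force: 29.9
```

View pics/s2.png

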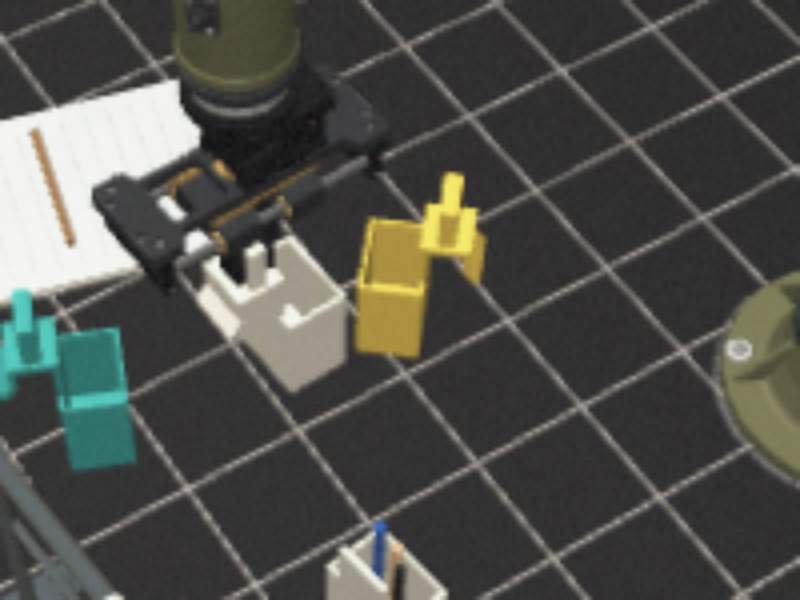

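The caddy is held and lifted: it sits under the fingers at (275,310) in the crop, level and clear of the others. Next I'll carry it high to the +y side of the tape.

```bash
python3 -c "
from h import *
go((.4235,-.225,.307,94.6),(.53,.0,.307,94.6),(.55,.123,.307,94.6))"
```

```text
[ -0.06   0.12 -11.8 ] -0.4
[ 21.6   12.39 -11.78] -0.4
[ 33.73  15.28 -11.78] -0.4
```

```bash
python3 -m jog '[{"dp":[0,0,-5],"twist":0,"fingers":0},{"dp":[0,0,-10],"twist":-0.4,"fingers":0},{"dp":[2,1,-11.8],"twist":-0.4,"fingers":0},{"dp":[6,3.5,-11.8],"twist":-0.4,"fingers":0},{"dp":[11,6.5,-11.8],"twist":-0.4,"fingers":0},{"dp":[16.5,9.5,-11.8],"twist":-0.4,"fingers":0},{"dp":[21.6,12.4,-11.8],"twist":-0.4,"fingers":0},{"dp":[26,13.5,-11.8],"twist":-0.4,"fingers":0}]'
python3 -c "
from h import *
go((.55,.123,.307,94.6),(.625,.123,.307,94.6))"
```

```text
time_s: 4.95
tool_pos: [0.5379, 0.0474, 0.304]
tool_rot: [-179.8, 0.0, 94.7]
force: [0.2, -0.3, -1.8]
grip_width: 0.0138
grasp_force: 30.0
[ 7.44  1.82 -0.31] 0.1
[ 6.83  9.29 -0.34] 0.1
```

```bash
python3 -m jog '[{"dp":[4,1,-0.3],"twist":0,"fingers":0},{"dp":[7,1.8,-0.3],"twist":0,"fingers":0},{"dp":[7,4,-0.3],"twist":0,"fingers":0},{"dp":[6.9,6.5,-0.3],"twist":0,"fingers":0},{"dp":[6.8,8.5,-0.3],"twist":0,"fingers":0},{"dp":[6.8,9.3,-0.3],"twist":0,"fingers":0},{"dp":[6.8,9.3,-0.3],"twist":0,"fingers":0},{"dp":[6.8,9.3,-0.3],"twist":0,"fingers":0}]'
python3 - <<'E'
from h import *
go((.625,.123,.307,94.6),(.625,.123,.25,94.6))
t=cam('top');s=cam('scene')
a=cv2.resize(t['pixels'][90:190,110:270],(480,300));b=cv2.resize(s['pixels'][170:330,160:320],(320,320))
P=cloud(s)
w=(s['pixels'].min(-1)>110)&(P[...,2]>.17)&(P[...,0]>.5)&(P[...,1]>.04)&(P[...,1]<.2)&(P[...,2]<.36)
Q=P[w]; print(len(Q),np.percentile(Q,[1,50,99],axis=0))
cv2.imwrite('pics/s3.png',cv2.resize(s['pixels'][170:320,130:330],(800,600)))
E
```

```text
time_s: 5.95
tool_pos: [0.6243, 0.1199, 0.3093]
tool_rot: [-179.9, -0.0, 94.6]
force: [-0.2, -0.1, -2.1]
grip_width: 0.0139
grasp_force: 30.0
[0.3  0.09 0.23] -0.0
[0.3  0.1  5.93] -0.0
938 [[0.55983464 0.07856257 0.18106978]
 [0.59332631 0.1325088  0.23389937]
 [0.65129823 0.1497619  0.31804827]]
```

View pics/s3.png

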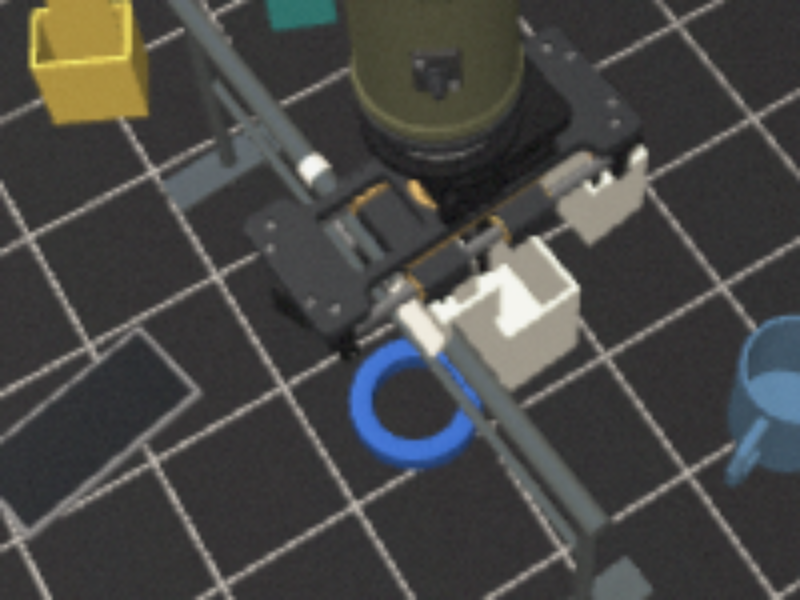

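The lip is beyond the bar and the back plate is in front of it, with the caddy spanning y 0.08 to 0.15. That leaves its centre about 14 cm from the tape at (315,168). I'll lower it.

```bash
python3 -m jog '[{"dp":[0,0.2,1.5],"twist":0,"fingers":0},{"dp":[0,0.2,3],"twist":0,"fingers":0},{"dp":[0,0.2,4.5],"twist":0,"fingers":0},{"dp":[0,0.2,5.5],"twist":0,"fingers":0},{"dp":[0,0.2,6.2],"twist":0,"fingers":0},{"dp":[0,0.2,6.7],"twist":0,"fingers":0},{"dp":[0,0.2,6.7],"twist":0,"fingers":0},{"dp":[0,0.2,6.7],"twist":0,"fingers":0}]'
python3 -m jog '[{"dp":[0,0,0.2],"twist":0,"fingers":0},{"dp":[0,0,0.3],"twist":0,"fingers":0},{"dp":[0,0,0.4],"twist":0,"fingers":0},{"dp":[0,0,0.4],"twist":0,"fingers":0}]'
```

```text
time_s: 7.05
tool_pos: [0.6273, 0.1201, 0.2431]
tool_rot: [179.9, -0.0, 94.6]
force: [-0.4, -0.5, -1.5]
grip_width: 0.0136
grasp_force: 30.0
time_s: 7.55
tool_pos: [0.6269, 0.1201, 0.2385]
tool_rot: [-180.0, -0.0, 94.6]
force: [-0.5, -0.1, -2.5]
grip_width: 0.0138
grasp_force: 30.0
```

```bash
python3 -m jog '[{"dp":[0,0,0.1],"twist":0,"fingers":0},{"dp":[0,0,0.2],"twist":0,"fingers":0},{"dp":[0,0,0.2],"twist":0,"fingers":0}]'
python3 -m jog '[{"dp":[0,0,0.1],"twist":0,"fingers":0},{"dp":[0,0,0.2],"twist":0,"fingers":0},{"dp":[0,0,0.2],"twist":0,"fingers":0}]'
```

```text
time_s: 7.92
tool_pos: [0.6269, 0.1201, 0.2364]
tool_rot: [-180.0, -0.0, 94.6]
force: [0.2, 0.5, -2.9]
grip_width: 0.0139
grasp_force: 30.0
time_s: 8.3
tool_pos: [0.627, 0.1201, 0.235]
tool_rot: [180.0, -0.0, 94.6]
force: [-0.9, 1.1, 0.6]
grip_width: 0.0138
grasp_force: 30.0
```

Contact is just felt, with the caddy seated at the expected height. Now I'll slide it along the bar (tool -x).

```bash
python3 -m jog '[{"dp":[-0.7,0,0],"twist":0,"fingers":0},{"dp":[-2.2,0,0],"twist":0,"fingers":0},{"dp":[-3.7,0,0],"twist":0,"fingers":0},{"dp":[-5.2,0,0],"twist":0,"fingers":0},{"dp":[-6.4,0,0],"twist":0,"fingers":0},{"dp":[-7,0,0],"twist":0,"fingers":0},{"dp":[-7,0,0],"twist":0,"fingers":0}]'
python3 -m jog '[{"dp":[-0.7,0,0],"twist":0,"fingers":0},{"dp":[-2.2,0,0],"twist":0,"fingers":0},{"dp":[-3.7,0,0],"twist":0,"fingers":0},{"dp":[-5.2,0,0],"twist":0,"fingers":0},{"dp":[-6.4,0,0],"twist":0,"fingers":0},{"dp":[-7,0,0],"twist":0,"fingers":0},{"dp":[-7,0,0],"twist":0,"fingers":0}]'
python3 - <<'E'
from h import *
t=cam('top');s=cam('scene');print(env.get_obs()['tool_pos'])
for c in(s,t):
    P=cloud(c)
    w=(c['pixels'].min(-1)>110)&(P[...,2]>.1)&(P[...,0]>.5)&(P[...,1]>-.1)&(P[...,1]<.06)&(P[...,2]<.36)
    Q=P[w]; print(len(Q),np.percentile(Q,[1,50,99],axis=0))
cv2.imwrite('pics/s4.png',cv2.resize(s['pixels'][150:270,140:300],(800,600)))
E
```

```text
time_s: 9.18
tool_pos: [0.6328, 0.0488, 0.2349]
tool_rot: [180.0, 0.1, 94.5]
force: [-0.0, -1.5, 4.7]
grip_width: 0.0139
grasp_force: 30.0
time_s: 10.05
tool_pos: [0.6383, -0.0211, 0.2349]
tool_rot: [180.0, 0.1, 94.5]
force: [-1.2, 1.5, 5.2]
grip_width: 0.0138
grasp_force: 30.0
[ 0.63829595 -0.02110317  0.23494451]
837 [[ 0.57273955 -0.06281003  0.10559098]
 [ 0.59816708 -0.00861812  0.17685426]
 [ 0.69596287  0.02484751  0.3373374 ]]
94 [[ 0.54433719 -0.06521487  0.10651975]
 [ 0.58135094 -0.05523334  0.18211738]
 [ 0.60890695 -0.04577439  0.341468  ]]
```

View pics/s4.png

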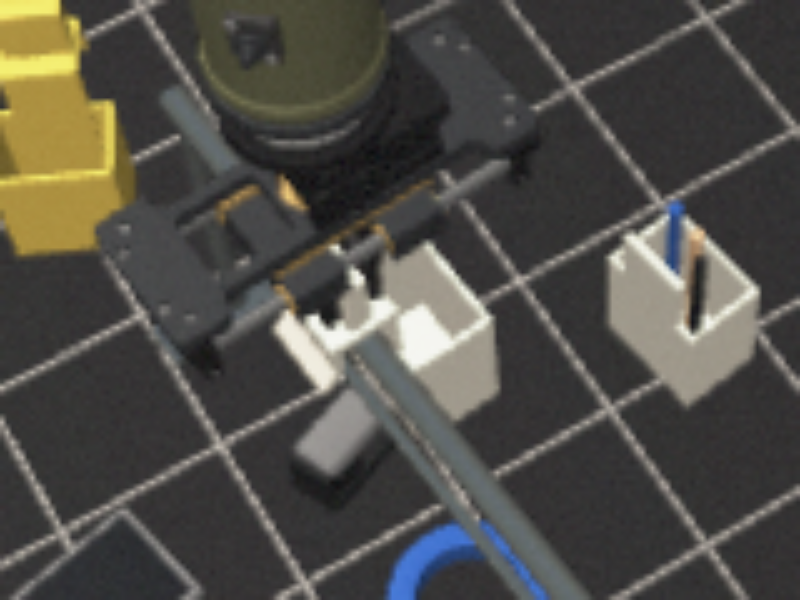

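The caddy hangs on the bar over the tape, which is hidden under the hook, and the pot is undisturbed at (685,310). I'll check the centring in bar coordinates.

```bash
python3 - <<'E'
from h import *
a=np.radians(4.64); ys=np.array([-np.sin(a),np.cos(a)]); xs=np.array([np.cos(a),np.sin(a)])
o=np.array([.6345+.0811*.0255,-.0255])
tp=env.get_obs()['tool_pos']; print('tcp s,n',(tp[:2]-o)@ys,(tp[:2]-o)@xs)
for n in('scene','top'):
    c=load(n);P=cloud(c);S=(P[...,:2]-o)@ys;N=(P[...,:2]-o)@xs
    w=(c['pixels'].min(-1)>100)&(P[...,2]>.115)&(P[...,2]<.20)&(abs(S)<.06)&(N<-.01)&(N>-.08)
    print(n,w.sum(),np.percentile(S[w],[0,1,3,50,97,99,100]).round(4),np.percentile(N[w],[1,99]))
    w=(c['pixels'].min(-1)>100)&(P[...,2]>.225)&(P[...,2]<.275)&(abs(S)<.06)&(abs(N)<.03)
    if w.sum():print('hook',w.sum(),np.percentile(S[w],[0,3,50,97,100]).round(4))
    for uv in(('tape',o),):
        X=np.array([*o,.212]);R=cv2.Rodrigues(c['rvec'])[0];q=R@X+c['tvec'].ravel();print(q[:2]/q[2]*[c['fx'],c['fy']]+[c['cx'],c['cy']])
E
```

```text
tcp s,n 0.0042426394170818746 0.0020779143676106743
scene 405 [-0.0343 -0.0337 -0.0333  0.0238  0.0361  0.0369  0.0375] [-0.06143501 -0.01261095]
hook 97 [-0.0035  0.0021  0.0186  0.0225  0.024 ]
[208.92956755 211.63233905]
top 61 [-0.035  -0.0349 -0.0348 -0.0302 -0.0155 -0.0154 -0.0154] [-0.0635253  -0.04391696]
[257.94344126 115.14850862]
```

The caddy is centred within about 1 mm. I'll relieve the pressure, open, and back off upward.

```bash
python3 -m jog '[{"dp":[-0.1,0,-0.05],"twist":0,"fingers":0},{"dp":[-0.1,0,-0.05],"twist":0,"fingers":0.1},{"dp":[-0.1,0,-0.05],"twist":0,"fingers":0.25},{"dp":[-0.1,0,-0.05],"twist":0,"fingers":0.5},{"dp":[-0.1,0,-0.05],"twist":0,"fingers":0.55},{"dp":[-0.1,0,-0.05],"twist":0,"fingers":0.55},{"dp":[-0.1,0,-0.6],"twist":0,"fingers":0.55},{"dp":[-0.1,0,-1.5],"twist":0,"fingers":0.55}]'
python3 -m jog '[{"dp":[0,0,-2],"twist":0,"fingers":0.55},{"dp":[0,0,-6],"twist":0,"fingers":0.55},{"dp":[0,0,-11],"twist":0,"fingers":0.55},{"dp":[0,0,-15],"twist":0,"fingers":0.55},{"dp":[0,-6,-15],"twist":0,"fingers":0.55},{"dp":[0,-11,-15],"twist":0,"fingers":0.55},{"dp":[0,-15,-15],"twist":0,"fingers":0.55},{"dp":[0,-15,-15],"twist":0,"fingers":0.55}]'
python3 - <<'E'
from h import *
t=cam('top');s=cam('scene')
a=np.radians(4.64); ys=np.array([-np.sin(a),np.cos(a)]); xs=np.array([np.cos(a),np.sin(a)])
o=np.array([.6345+.0811*.0255,-.0255])
for n in('scene','top'):
    c=load(n);P=cloud(c);S=(P[...,:2]-o)@ys;N=(P[...,:2]-o)@xs
    for lo,hi in((.115,.2),(.235,.275)):
        w=(c['pixels'].min(-1)>100)&(P[...,2]>lo)&(P[...,2]<hi)&(abs(S)<.06)&(N<.04)&(N>-.08)
        if w.sum():print(n,w.sum(),np.percentile(S[w],[0,2,50,98,100]).round(4),np.percentile(N[w],[1,99]),P[w][:,2].max())
cv2.imwrite('pics/s5.png',cv2.resize(s['pixels'][150:270,140:300],(800,600)))
E
```

```text
time_s: 11.15
tool_pos: [0.6381, -0.0204, 0.25]
tool_rot: [-180.0, -0.0, 94.6]
force: [-0.2, 0.1, 0.8]
grip_width: 0.0472
grasp_force: 0.0
time_s: 12.15
tool_pos: [0.4871, -0.0332, 0.4017]
tool_rot: [179.8, -0.1, 94.6]
force: [0.3, -0.1, 0.8]
grip_width: 0.0478
grasp_force: 0.0
scene 532 [-0.0364 -0.0341  0.0046  0.036   0.0552] [-0.05969383  0.03031775] 0.1999906592100853
scene 165 [-0.0195 -0.0182  0.0049  0.0208  0.0221] [-0.00630049  0.00884546] 0.2696663724797983
```

View pics/s5.png

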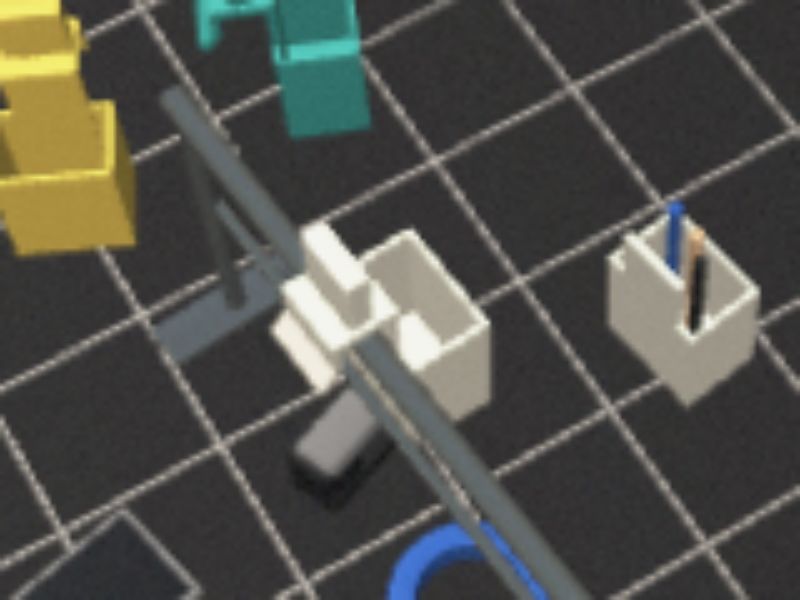

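The caddy hangs upright on the bar with its block at (335,270). It covers the tape, its centre is about 1 mm from the tape's, its top is at 0.267 m as expected, and the robot is clear.

```bash
python3 -c "
from h import *
print(env.sign_off())"
```

```text
the job is handed in; nothing more can be done
None
```

The white caddy was hooked on the upper bar about 14 cm to the left of the tape, slid along the bar, and now hangs within about 1 mm of the tape's centre; the pen pot was left alone, and the job is handed in.

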